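# Make up the slab-building and throwing tool kits for a pottery class

### The job

Make up the two tool kits for the pottery class. Into the slab-building tray, the one with two equal long compartments, lay the wooden roller and the knife, one in each compartment; into the throwing tray, the one with three compartments, lay the loop tool in the long compartment and the kidney-shaped rib in the larger of the two short ones, and stand the pot upright in the smaller. Set everything down flat on the tray floors without dropping it, never tip the pot over, and leave the straight-edged rib where it lies.

Things in the scene. Friction and masses are not known exactly. Their poses are not given: they have to be found in the camera images.
- slab_tray: Fixed plywood tray, outside 212 (x) x 190 (y) x 18 mm high; floor, walls and dividers 6 mm thick, rims level. Origin: centre of the underside, z up. A divider along x at y = 0 makes two equal long compartments, each 200 x 86 mm inside, centred at x = 0, y = +46 and -46 mm: one for the roller, the other for the knife, either way round.
- throwing_tray: Fixed plywood tray, outside 212 (x) x 184 (y) x 18 mm high; floor, walls and dividers 6 mm thick, rims level. Origin: centre of the underside, z up. Compartments (inside, x by y): long one 200 x 66, centred at (0, -53), for the loop tool; larger short one 118 x 100, centred at (-41, +36), for the kidney rib; smaller one 76 x 100, centred at (+62, +36), for the pot. Dividers: along x at y = -17; across at x = +21.
- roller: Plain beech rolling pin without handles: cylinder 42 mm in diameter, 170 mm long, lying down, about 0.16 kg. Origin: its centre, on the axis, 21 mm above what it lies on. x along its axis; it may roll about x. Grip across the middle; in a compartment its top stands 30 mm above the tray rim.
- knife: Potter's knife lying flat, 175 mm long: wooden handle 18 mm wide, 13 mm high, from x = -87 to +20 mm, then a brass ferrule and thin steel blade 15 mm wide to x = +87 mm, about 45 g. Origin: on its underside at the middle of the whole length, under the handle and near the centre of mass; grip across y here. x towards the blade, z up.
- kidney_rib: Wooden kidney (bean) shaped rib lying flat, 98 mm long (x), 46 mm across at the middle, 10 mm thick, dark 14 mm hole mark in the middle, about 35 g. Origin: underside, at its middle; y towards the hollowed side, z up. Grip across y at the middle, where it reaches from y = -23 to +24 mm; the ends bend to y = +29 mm.
- loop_tool: Double-ended loop (trimming) tool lying flat, 174 mm long (x): wooden handle in the middle 105 mm long, 16 mm wide, 14 mm high; thin steel wire loops at both ends, a rounded one 32 mm wide at +x, a flat-ended one 29 mm wide at -x, about 45 g. Origin: on the underside of the handle at its middle; y across, z up. Grip across the handle.
- pot: Small open terracotta beaker for water, standing upright and empty, 54 mm in diameter (44 mm at the foot, straight from 12 mm up), 58 mm high, wall 4 mm, about 0.11 kg, fragile. Origin: centre of its underside; z up along its axis. Grip across the outside.
- straight_rib: Rectangular wooden rib lying flat, 98 x 46 x 10 mm, with a dark round mark in the middle. Origin: centre of its underside, x along its length. It belongs to neither kit: leave it where it lies.

How it is judged:
By the outcome, as a careful person would: the job done as asked, in the order asked, and still so for the second after the job is handed in, with the robot touching nothing.
It also fails if it takes over 112 s, if anything falls off the work surface, if the arm or the gripper's body presses on something with over 40 N, if the wrist force passes 120 N, or if a joint passes its speed limit or range.

### The arm

A 6-joint arm with a two-finger parallel gripper is mounted at the origin on the work surface. World frame = base frame: x ahead of the robot, y to its left, z up, the work surface at z = 0. Lengths are in m, angles in rad, forces in N, time in s.
With the tool pointing down it reaches from about 0.35 to 0.725 m from the base axis. Payload 4.3 kg.
Tool frame: the origin (TCP) lies midway between the tips of the shut fingers; the grasp point (between the pads) lies 19 mm behind it; x points along the fingers, z is the direction in which the jaws open and shut, and the axes are right-handed (so a half turn about x gives the same grasp; the last joint's range is limited). The gripper opens to 85 mm and grips with 20 to 120 N. Pads are 22 mm wide; open, the fingers measure 114 mm over their backs; the gripper's body (76 mm by 85 mm) begins 54 mm behind the grasp point. The pads swing forward as they close: fully open they stand 13 mm farther back than shut.
Start: joints at [1.039, 0.377, 0.081, 1.274, 0, 1.46], TCP at [0.235, 0.525, 0.231] pointing down, gripper open.
Joint ranges: [-2.72, 2.72], [-0.84, 1.66], [-1.02, 1.22], [-1.77, 2.12], [-1.37, 1.28], [-3.14, 3.14]. Speed limits (rad/s): [2.57, 2.57, 3.14, 3.14, 3.14, 3.14].

### API

Orientations are given as a rotation vector (axis times angle).
In Python, from workcell import arm gives the robot as it stands.
- The arm moves only by the shell command python3 -m creep 'ROWS' [OPENING] [FORCE]. ROWS is JSON, a list of rows, each a list of 4 numbers: the shift along the tool's x, y, z in units of 40 mm (1.0 is 40 mm), then the turn about the tool's x in units of 5 degrees (1.0 is 5 degrees). In form: [[tx, ty, tz, turn], ...]. A call has exactly 5 rows; each row is the pose to reach, as a shift and turn from the pose commanded when the call began, along the tool's axes at that moment; what a row does not reach only later rows make up. A row lasts 1/12 s, in which the tool goes at most 41.7 mm and 7.16 degrees, less where a joint would pass 70% of its speed; a pose out of reach is approached as far as the arm can. A call with a gripper value outside its range is refused whole. OPENING is the closure, from -1 (fully open) to 1 (shut), set as the call begins (- or left out, the last holds). The fingers move at their own pace and stop on an object; FORCE is the grip in N (left out, the last holds). Time passes only in rows, so rows that repeat a pose let the fingers close, or fill a call up. It gives the time, the measured TCP pose, the force and the opening at its end, in the units of the state.
- arm.sense(): the state, without advancing time (a new reading comes with each control period).
- arm.capture(name): name is "side" or "top"; returns a dict with "color" (384x512x3 uint8, red, green, blue), "camera_matrix" (3x3 intrinsics, pixels), "k1" (the pictures are not rectified: a ray, as slopes to the right and down, at radius r is drawn at 1 + k1 r^2 times it, then the intrinsics apply), "world_from_camera" (4x4, takes a point from camera to world coordinates). Camera axes: x right, y down, z forward; pixel columns grow to the right and rows downward; lengths in m; the calibration is good to about 2 mm. A picture is of the moment at which its call begins. There is no depth.
- arm.hand_in(): hands the job in, once; it reports no verdict.
The state is a dict: "clock": time; "qpos": joint angles; "qd": joint speeds; "joint_efforts": joint torques, N m; "tcp_pos": TCP position; "orientation": TCP orientation; "force": force on the tool from outside, world axes, zero at the start; "wrist_torque": the same for the moment, N m; "finger_gap": finger opening in m.
Only numpy, scipy, OpenCV 4.12 (cv2) and the standard library are available. Lean on these libraries where they do the work, as an engineer would, in place of code of your own. Each camera call takes 0.05 s, during which the arm holds its last target. There are 200 camera calls.

## Working session

There is one attempt and no reset: what is moved stays moved. The work goes in short steps, Python scripts to look and compute and a shell command to move; the robot and the scene stay as the last step left them, time stands still between calls to the robot, and variables do not carry over. Pictures are saved under pics/ and viewed, about 12 in all and at most 16, crops included, and the job is handed in when it is done.

```bash
mkdir -p pics; ls
python3 - <<'E'
from workcell import arm
import cv2,numpy as np
print(arm.sense())
for n in("top","side"):
    c=arm.capture(n); np.savez(f"{n}_cal.npz",K=c["camera_matrix"],k1=c["k1"],T=c["world_from_camera"])
    print(n,c["camera_matrix"],c["k1"],c["world_from_camera"])
    cv2.imwrite(f"pics/{n}0.png",cv2.resize(c["color"][:,:,::-1],(800,600),interpolation=cv2.INTER_CUBIC))
E
```

```text
pics
{'clock': 0.0, 'qpos': array([ 1.03870570e+00,  3.78090894e-01,  7.96479682e-02,  1.27438719e+00,
       -8.68456092e-06,  1.46052652e+00]), 'qd': array([-2.13880733e-03, -7.19893575e-04,  1.18449715e-03, -4.51318492e-04,
       -8.51806440e-05, -6.85948155e-04]), 'joint_efforts': array([ 2.60817455e-03, -4.63600981e+01,  2.69878042e+01,  2.08070566e-02,
        6.10862571e-05, -2.21460397e-06]), 'tcp_pos': array([0.23507165, 0.52405087, 0.23035352]), 'orientation': array([-0.89411208,  1.38158103,  0.89260233]), 'force': array([ 0.60907383, -0.2185149 , -0.13263493]), 'wrist_torque': array([0.01068797, 0.00420847, 0.01702845]), 'finger_gap': 0.08556106384903525}
top [[472.18832569   0.         255.34861071]
 [  0.         472.18832569 195.53529384]
 [  0.           0.           1.        ]] -0.09236165477656895 [[ 0.01414633 -0.98780067  0.1550797   0.4136089 ]
 [-0.99975155 -0.01664496 -0.01482518  0.01401378]
 [ 0.01722562 -0.15483145 -0.98779072  0.96988643]
 [ 0.          0.          0.          1.        ]]
side [[360.18462336   0.         263.11906012]
 [  0.         360.18462336 184.90959442]
 [  0.           0.           1.        ]] 0.01725889588989219 [[-0.99959583 -0.01545382  0.02386108  0.54711609]
 [-0.02790294  0.6939682  -0.71946478  0.53773967]
 [-0.00544035 -0.71983979 -0.69411892  0.59055737]
 [ 0.          0.          0.          1.        ]]
```

View pics/top0.png

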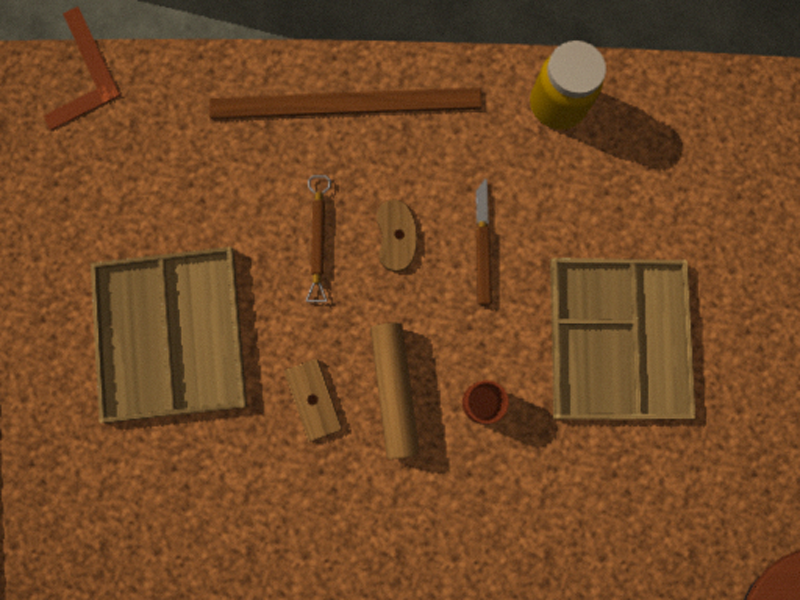

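View pics/side0.png

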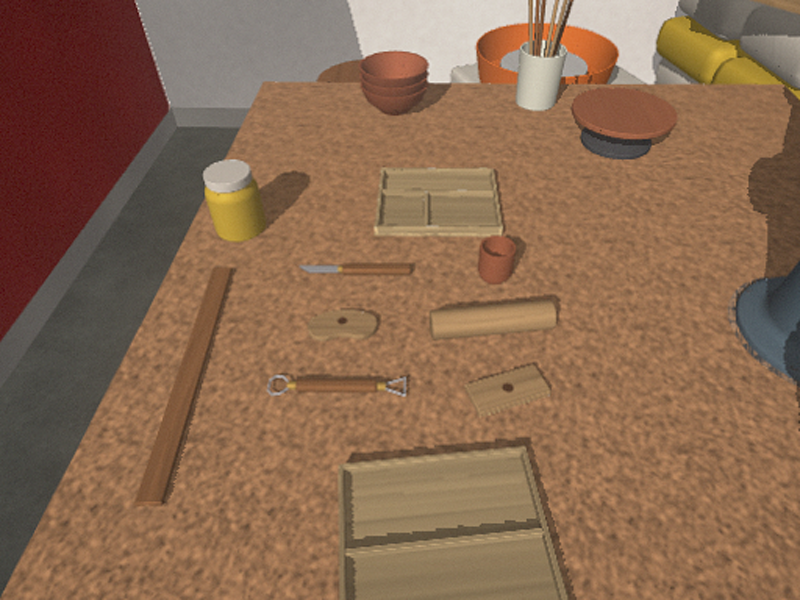

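The top view shows the slab tray at left (93–244, 249–420) and the throwing tray at right (553–694, 260–418), with its small short compartment at the top (+x). Between them lie the loop tool (318,240), kidney (399,234), knife (485,242), roller (395,390), pot (486,402) and straight rib (313,400).

```bash
cat > h.py <<'E'
import numpy as np,cv2
from scipy.spatial.transform import Rotation as R
from workcell import arm
def p2w(n,uv,z,s=1.5625,o=(0,0)):
    c=np.load(n+"_cal.npz");T=c["T"]
    uv=(np.atleast_2d(uv).astype(float)+.5)/s-.5+np.array(o)
    d=cv2.undistortPoints(uv[:,None],c["K"],np.array([c["k1"],0,0,0.]))[:,0]
    r=np.c_[d,np.ones(len(d))]@T[:3,:3].T; t=T[:3,3]
    z=np.broadcast_to(z,len(d))
    return t+r*((z-t[2])/r[:,2])[:,None]
def st():
    s=arm.sense();r=R.from_rotvec(s["orientation"]).as_matrix()
    return s,r
def go(x,y,z,jaw):
    "units to the target; jaw = world yaw (deg) of the jaw axis, mod 180"
    s,r=st(); d=r.T@(np.array([x,y,z])-s["tcp_pos"])/.04
    cur=np.degrees(np.arctan2(r[1,2],r[0,2]))
    t=-((jaw-cur+90)%180-90)/5     # tool x is down: world yaw = -turn
    print("at",s["tcp_pos"].round(4),"jaw",cur.round(1),"-> row",d.round(3),"turn",t.round(2),"q6",s["qpos"][5].round(2))
def crop(n,name,u0,v0,w,h,k):
    c=arm.capture(n)["color"][v0:v0+h,u0:u0+w,::-1]
    cv2.imwrite(name,cv2.resize(c,None,fx=k,fy=k,interpolation=cv2.INTER_CUBIC))
E
python3 - <<'E'
from h import *
s,r=st();print(r.round(3))
P=lambda l,uv,z:print(l,p2w("top",uv,z)[:,:2].round(4).tolist())
for l,c in(("slab",[(93,265),(231,249),(244,407),(103,420)]),("throw",[(553,260),(687,262),(694,417),(554,418)])):
    w=p2w("top",c,.018)[:,:2];a=w[0]-w[3]+w[1]-w[2]
    print(l,w.round(4).tolist(),w.mean(0),np.degrees(np.arctan2(a[1],a[0])))
P("roller",[(387,324),(402,458)],.021)
P("knife",[(485,180),(485,304),(485,248)],.01)
P("loop",[(319,176),(318,304),(319,195),(317,276)],.008)
P("kid",[(399,234),(390,200),(398,271)],.01)
P("pot",[(486,402)],.058)
crop("top","pics/c1.png",185,105,140,195,3)
E
```

```text
[[-0.001 -0.912  0.409]
 [-0.002  0.409  0.912]
 [-1.     0.    -0.002]]
slab [[0.6111, 0.4079], [0.6354, 0.2236], [0.4285, 0.1968], [0.4077, 0.3794]] [0.52066903 0.30194238] 7.671006294587423
throw [[0.6281, -0.2038], [0.6293, -0.3872], [0.4224, -0.3876], [0.4201, -0.2017]] [ 0.52501257 -0.29509411] -0.2448802124548083
roller [[0.5384, 0.0153], [0.3676, -0.0065]]
knife [[0.7397, -0.1147], [0.5686, -0.1137], [0.6446, -0.1141]]
loop [[0.7415, 0.1113], [0.5652, 0.1068], [0.7146, 0.1104], [0.6028, 0.1093]]
kid [[0.6616, 0.0013], [0.7086, 0.0142], [0.611, 0.0019]]
pot [[0.4386, -0.1082]]
```

View pics/c1.png

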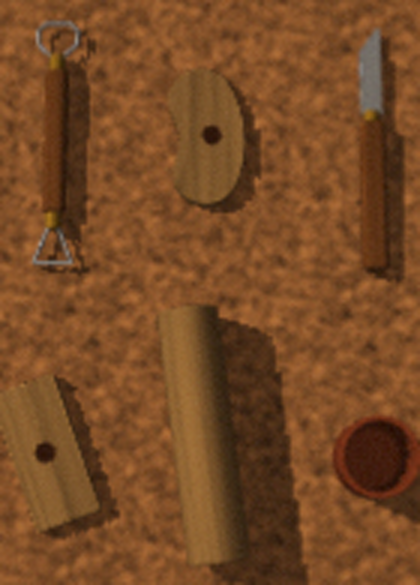

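Crop (3×, offset 185,105): loop handle (56,65)–(52,225), kidney mark (211,134) with its hollow to the left (+y), knife handle (371,115)–(374,268), roller ends (189,308)/(216,562).

Run:
```python
from h import *
def ang(l,a,b,z):
    w=p2w("top",[a,b],z,3,(185,105));d=w[0]-w[1];print(l,w[:,:2].round(4).tolist(),np.degrees(np.arctan2(d[1],d[0])).round(1))
ang("loop",(57,65),(52,215),.01); ang("kid",(171,95),(178,188),.01); ang("knife",(371,115),(374,268),.01)
ang("roller",(189,308),(216,562),.021); ang("pot",(376,456),(376,480),.058); ang("kidmark",(211,134),(211,150),.01)
go(.453,.004,.15,97)
```

```text
loop [[0.7102, 0.1107], [0.6027, 0.1106]] 0.0
kid [[0.6897, 0.0301], [0.6232, 0.024]] 5.3
knife [[0.678, -0.1103], [0.5694, -0.1119]] 0.8
roller [[0.5381, 0.015], [0.3694, -0.0056]] 6.9
pot [[0.4394, -0.1066], [0.4241, -0.1066]] -0.0
kidmark [[0.6621, 0.0017], [0.6507, 0.0016]] 0.8
at [0.2351 0.5242 0.2306] jaw 65.8 -> row [  2.028 -10.293  -9.632] turn -6.23 q6 1.46
```

```bash
python3 -m creep '[[0,-0.7,-0.65,0],[0,-1.4,-1.3,0],[0,-2.1,-1.95,0],[0,-2.8,-2.6,0],[0,-3.5,-3.3,0]]' -1 30
python3 -m creep '[[0.2,-0.7,-0.65,0],[0.4,-1.4,-1.3,0],[0.6,-2.1,-1.95,0],[0.8,-2.8,-2.6,0],[1,-3.5,-3.3,0]]'
python3 -m creep '[[0.2,-0.7,-0.65,-1.3],[0.4,-1.4,-1.3,-2.6],[0.6,-2.1,-1.95,-3.9],[0.8,-2.8,-2.5,-5.2],[1,-3.3,-3.0,-6.2]]'
python3 -c "
from h import *
go(.453,.004,.001,97)"
```

```text
clock: 0.57
tcp_pos: [0.3093, 0.3454, 0.231]
orientation: [-0.894, 1.379, 0.894]
force: [1.6, -0.7, 0.5]
finger_gap: 0.0859
clock: 0.98
tcp_pos: [0.383, 0.1675, 0.1909]
orientation: [-0.893, 1.379, 0.893]
force: [1.2, -0.3, 0.1]
finger_gap: 0.0856
clock: 1.4
tcp_pos: [0.4537, 0.0072, 0.152]
orientation: [-1.294, 1.152, 1.293]
force: [0.6, 0.1, -0.4]
finger_gap: 0.0852
at [0.4537 0.0072 0.152 ] jaw 96.6 -> row [ 3.776  0.029 -0.078] turn -0.08 q6 -0.24
```

```bash
python3 -m creep '[[0.7,0,-0.08,0],[1.5,0,-0.08,0],[2.3,0,-0.08,0],[3,0,-0.08,0],[3.4,0,-0.08,0]]'
python3 -m creep '[[0.1,0,0,0],[0.2,0,0,0],[0.3,0,0,0],[0.37,0,0,0],[0.37,0,0,0]]'
python3 -m creep '[[0,0,0,0],[0,0,0,0],[0,0,0,0],[0,0,0,0],[0,0,0,0]]' 1 35
python3 -m creep '[[0,0,0,0],[0,0,0,0],[0,0,0,0],[0,0,0,0],[0,0,0,0]]'
python3 -m creep '[[0,0,0,0],[0,0,0,0],[0,0,0,0],[-0.1,0,0,0],[-0.3,0,0,0]]'
```

```text
clock: 1.82
tcp_pos: [0.4509, 0.0056, 0.0132]
orientation: [-1.286, 1.158, 1.293]
force: [0.6, -0.0, -0.1]
finger_gap: 0.085
clock: 2.23
tcp_pos: [0.4542, 0.0055, 0.0019]
orientation: [-1.29, 1.154, 1.288]
force: [0.4, -0.7, 0.8]
finger_gap: 0.0853
clock: 2.65
tcp_pos: [0.4539, 0.0055, 0.0021]
orientation: [-1.29, 1.155, 1.289]
force: [-1.0, -0.4, 5.4]
finger_gap: 0.0413
clock: 3.07
tcp_pos: [0.4538, 0.0055, 0.0021]
orientation: [-1.29, 1.155, 1.289]
force: [-1.1, 0.3, 5.2]
finger_gap: 0.0408
clock: 3.48
tcp_pos: [0.4523, 0.0057, 0.0131]
orientation: [-1.288, 1.157, 1.291]
force: [0.0, -0.3, -0.9]
finger_gap: 0.0412
```

```bash
python3 -m creep '[[-0.4,0,0,0],[-1,0,0,0],[-1.6,0,0,0],[-2.2,0,0,0],[-2.7,0,0,0]]'
python3 -c "
from h import *
go(.5145,.3475,.12,97.7)"
```

```text
clock: 3.9
tcp_pos: [0.4534, 0.0056, 0.1236]
orientation: [-1.29, 1.155, 1.288]
force: [0.3, -0.3, -0.7]
finger_gap: 0.041
at [0.4534 0.0056 0.1236] jaw 96.3 -> row [ 0.091 -2.45   8.33 ] turn -0.29 q6 -0.24
```

```bash
python3 -m creep '[[0,-0.08,0.3,0],[0,-0.25,0.9,0],[0,-0.45,1.6,0],[0,-0.68,2.3,0],[0,-0.9,3.0,0]]'
python3 -m creep '[[0,-0.2,0.7,0],[0,-0.4,1.4,0],[0,-0.6,2.1,0],[0,-0.8,2.8,-0.1],[0,-1,3.5,-0.3]]'
python3 -m creep '[[0,-0.2,0.6,0],[0,-0.35,1.1,0],[0,-0.45,1.5,0],[0,-0.52,1.75,0],[0,-0.55,1.83,0]]'
python3 - <<'E'
from h import *
go(.5145,.3475,.009,97.7)
for n in("side","top"):
    c=arm.capture(n)["color"]; cv2.imwrite(f"pics/{n}1.png",c[:,:,::-1])
a=cv2.imread("pics/side1.png");b=cv2.imread("pics/top1.png")
cv2.imwrite("pics/m1.png",np.vstack([cv2.resize(a[230:384,180:400],(660,462))[:280],cv2.resize(b[140:290,40:180],(336,300)).repeat(1,0) if 0 else cv2.copyMakeBorder(cv2.resize(b[140:290,40:180],(300,320)),0,0,0,360,cv2.BORDER_CONSTANT)]))
E
```

```text
clock: 4.32
tcp_pos: [0.476, 0.1299, 0.1221]
orientation: [-1.289, 1.156, 1.289]
force: [1.4, -0.5, -1.1]
finger_gap: 0.0412
clock: 4.73
tcp_pos: [0.5002, 0.2737, 0.1218]
orientation: [-1.309, 1.142, 1.309]
force: [0.4, -0.7, -1.6]
finger_gap: 0.041
clock: 5.15
tcp_pos: [0.5123, 0.3492, 0.1216]
orientation: [-1.309, 1.141, 1.31]
force: [0.4, 0.1, -1.6]
finger_gap: 0.041
at [0.5123 0.3492 0.1216] jaw 97.9 -> row [ 2.814 -0.049 -0.052] turn 0.03 q6 0.36
```

View pics/top1.png

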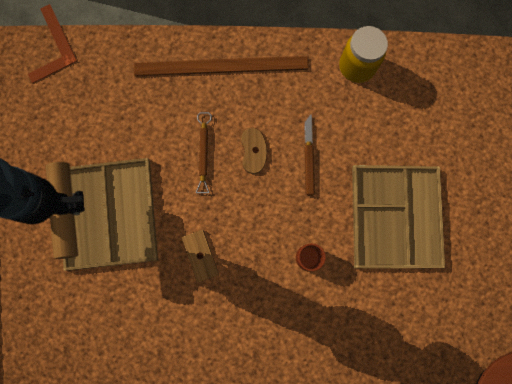

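The top view shows the roller held level at ends (62,162)/(65,258), above the slab tray's outer compartment.

```bash
python3 - <<'E'
from h import *
w=p2w("top",[(62,162),(65,258)],.141,1)[:,:2];print(w,w.mean(0))
E
python3 -m creep '[[0.3,-0.05,-0.05,0],[0.8,-0.05,-0.05,0],[1.4,-0.05,-0.05,0],[1.9,-0.05,-0.05,0],[2.3,-0.05,-0.05,0]]'
python3 -c "
from h import *
go(.5145,.3475,.008,97.7)"
```

```text
[[0.59940911 0.35323573]
 [0.42692284 0.33474234]] [0.51316597 0.34398903]
clock: 5.67
tcp_pos: [0.5137, 0.344, 0.0279]
orientation: [-1.307, 1.145, 1.308]
force: [0.3, 0.9, -1.6]
finger_gap: 0.0407
at [0.5137 0.344  0.0279] jaw 97.7 -> row [ 0.497 -0.032  0.084] turn -0.01 q6 0.35
```

```bash
python3 -m creep '[[0.1,0,0.06,0],[0.22,0,0.06,0],[0.34,0,0.06,0],[0.42,0,0.06,0],[0.45,0,0.06,0]]'
python3 -m creep '[[0,0,0,0],[0.01,0,0,0],[0.02,0,0,0],[0.03,0,0,0],[0.03,0,0,0]]'
```

```text
clock: 6.08
tcp_pos: [0.5148, 0.3485, 0.0119]
orientation: [-1.308, 1.141, 1.308]
force: [-0.9, -0.2, -1.3]
finger_gap: 0.0414
clock: 6.5
tcp_pos: [0.5144, 0.3486, 0.0104]
orientation: [-1.308, 1.142, 1.308]
force: [-1.0, -0.4, -1.7]
finger_gap: 0.041
```

```bash
python3 -m creep '[[0.01,0,0,0],[0.02,0,0,0],[0.03,0,0,0],[0.04,0,0,0],[0.04,0,0,0]]'
python3 -m creep '[[0.01,0,0,0],[0.02,0,0,0],[0.03,0,0,0],[0.03,0,0,0],[0.03,0,0,0]]'
```

```text
clock: 6.92
tcp_pos: [0.5142, 0.3484, 0.0085]
orientation: [-1.308, 1.142, 1.309]
force: [-0.6, 0.4, -0.9]
finger_gap: 0.0413
clock: 7.33
tcp_pos: [0.5144, 0.3485, 0.0081]
orientation: [-1.309, 1.142, 1.308]
force: [-1.9, -0.4, 5.6]
finger_gap: 0.0412
```

```bash
python3 -m creep '[[0,0,0,0],[0,0,0,0],[0,0,0,0],[0,0,0,0],[0,0,0,0]]' -0.12
python3 -m creep '[[-0.05,0,0,0],[-0.15,0,0,0],[-0.3,0,0,0],[-0.5,0,0,0],[-0.8,0,0,0]]'
python3 -m creep '[[-0.5,0,0,0],[-1,0,0,0],[-1.6,0,0,0],[-2.2,0,0,0],[-2.8,0,0,0]]' -0.3
python3 -c "
from h import *
go(.654,-.113,.12,90.8)"
```

```text
clock: 7.75
tcp_pos: [0.5144, 0.3485, 0.0073]
orientation: [-1.308, 1.142, 1.308]
force: [-0.1, -0.3, -0.2]
finger_gap: 0.048
clock: 8.17
tcp_pos: [0.5139, 0.3482, 0.0397]
orientation: [-1.308, 1.143, 1.309]
force: [-0.2, -0.1, -0.2]
finger_gap: 0.0481
clock: 8.58
tcp_pos: [0.5143, 0.3485, 0.1536]
orientation: [-1.308, 1.141, 1.308]
force: [0.4, 0.5, 0.4]
finger_gap: 0.0557
at [0.5143 0.3485 0.1536] jaw 97.8 -> row [  0.838  -1.899 -11.904] turn 1.39 q6 0.36
```

```bash
python3 -m creep '[[0.1,-0.16,-0.9,0],[0.2,-0.32,-1.8,0],[0.3,-0.5,-2.7,0],[0.4,-0.65,-3.6,0],[0.5,-0.8,-4.5,0]]' -0.3
python3 -m creep '[[0,-0.15,-0.9,0],[0,-0.3,-1.8,0],[0,-0.45,-2.7,0],[0,-0.6,-3.6,0],[0,-0.75,-4.5,0]]'
python3 -m creep '[[0,-0.1,-0.9,0.3],[0,-0.2,-1.7,0.6],[0,-0.3,-2.4,0.9],[0.1,-0.35,-2.8,1.2],[0.3,-0.35,-2.9,1.4]]'
python3 - <<'E'
from h import *
go(.654,-.112,.03,90.8)
crop("top","pics/top2.png",0,90,360,200,2.2)
E
```

```text
clock: 9.0
tcp_pos: [0.571, 0.1731, 0.1325]
orientation: [-1.309, 1.14, 1.307]
force: [0.3, -0.3, -0.6]
finger_gap: 0.0557
clock: 9.42
tcp_pos: [0.625, -0.0016, 0.1326]
orientation: [-1.309, 1.141, 1.307]
force: [0.2, -0.2, 0.8]
finger_gap: 0.0555
clock: 9.83
tcp_pos: [0.6557, -0.116, 0.1207]
orientation: [-1.218, 1.203, 1.212]
force: [0.6, 0.3, -0.0]
finger_gap: 0.0558
at [ 0.6557 -0.116   0.1207] jaw 90.5 -> row [2.268 0.051 0.104] turn -0.06 q6 -0.28
```

View pics/top2.png

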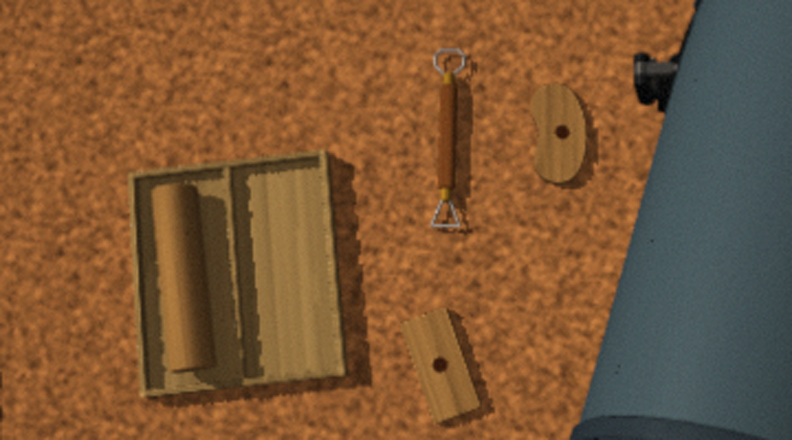

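The roller lies in the outer compartment (155–215, 185–370 in the crop). Next I descend on the knife.

```bash
python3 -m creep '[[0.7,0.05,0.1,0],[1.4,0.05,0.1,0],[2,0.05,0.1,0],[2.4,0.05,0.1,0],[2.6,0.05,0.1,0]]'
python3 -m creep '[[0.1,0,0,0],[0.2,0,0,0],[0.28,0,0,0],[0.32,0,0,0],[0.32,0,0,0]]'
python3 -c "
from h import *
go(.654,-.112,.003,90.8)"
```

```text
clock: 10.3
tcp_pos: [0.6488, -0.1057, 0.012]
orientation: [-1.216, 1.204, 1.227]
force: [-0.3, 0.3, -0.1]
finger_gap: 0.0552
clock: 10.72
tcp_pos: [0.6525, -0.1089, 0.0032]
orientation: [-1.22, 1.202, 1.218]
force: [0.5, 0.2, 0.0]
finger_gap: 0.0555
at [ 0.6525 -0.1089  0.0032] jaw 90.8 -> row [ 0.006 -0.037 -0.078] turn -0.01 q6 -0.27
```

```bash
python3 -m creep '[[0,-0.03,-0.06,0],[0,-0.03,-0.06,0],[0,-0.03,-0.06,0],[0,-0.03,-0.06,0],[0,-0.03,-0.06,0]]' 1 30
python3 -m creep '[[0,0,0,0],[0,0,0,0],[0,0,0,0],[0,0,0,0],[0,0,0,0]]'
python3 -m creep '[[-0.1,0,0,0],[-0.3,0,0,0],[-0.7,0,0,0],[-1.2,0,0,0],[-1.8,0,0,0]]'
python3 -m creep '[[-0.4,0,0,0],[-0.7,0,0,0],[-0.9,0,0,0],[-1,0,0,0],[-1,0,0,0]]'
python3 -c "
from h import *
go(.5268,.2564,.12,97.7)"
```

```text
clock: 11.13
tcp_pos: [0.6538, -0.1116, 0.0032]
orientation: [-1.22, 1.202, 1.218]
force: [0.3, 0.1, 2.6]
finger_gap: 0.0167
clock: 11.55
tcp_pos: [0.6538, -0.1116, 0.0032]
orientation: [-1.22, 1.202, 1.218]
force: [-0.3, -0.6, 5.9]
finger_gap: 0.0173
clock: 11.97
tcp_pos: [0.6513, -0.1106, 0.0738]
orientation: [-1.216, 1.205, 1.223]
force: [-0.1, -0.4, -0.1]
finger_gap: 0.0171
clock: 12.38
tcp_pos: [0.6534, -0.1112, 0.1152]
orientation: [-1.219, 1.202, 1.219]
force: [-0.2, -0.8, 0.7]
finger_gap: 0.0168
at [ 0.6534 -0.1112  0.1152] jaw 90.8 -> row [-0.121  3.04   9.233] turn -1.39 q6 -0.28
```

```bash
python3 -m creep '[[0,0.1,0.3,0],[0,0.3,0.9,0],[0,0.5,1.6,0],[0,0.75,2.4,0],[0,1.0,3.2,0]]'
python3 -m creep '[[0,0.25,0.8,0],[0,0.5,1.6,0],[0,0.75,2.4,-0.3],[0,1.05,3.2,-0.7],[0,1.3,4,-1.1]]'
python3 -m creep '[[0,0.2,0.6,-0.1],[0,0.4,1.1,-0.2],[0,0.5,1.5,-0.3],[0,0.6,1.8,-0.3],[0,0.65,1.95,-0.3]]'
python3 - <<'E'
from h import *
go(.5268,.2564,.03,97.7)
crop("side","pics/side2.png",180,170,260,214,3)
E
```

```text
clock: 12.8
tcp_pos: [0.6094, 0.018, 0.113]
orientation: [-1.217, 1.205, 1.221]
force: [0.5, 0.4, -0.4]
finger_gap: 0.0171
clock: 13.22
tcp_pos: [0.5544, 0.1774, 0.1132]
orientation: [-1.289, 1.157, 1.293]
force: [0.1, -0.3, -0.5]
finger_gap: 0.017
clock: 13.63
tcp_pos: [0.5208, 0.2517, 0.1136]
orientation: [-1.309, 1.143, 1.312]
force: [0.4, -0.4, 0.2]
finger_gap: 0.017
at [0.5208 0.2517 0.1136] jaw 97.9 -> row [ 2.089 -0.17   0.096] turn 0.04 q6 0.2
```

View pics/side2.png

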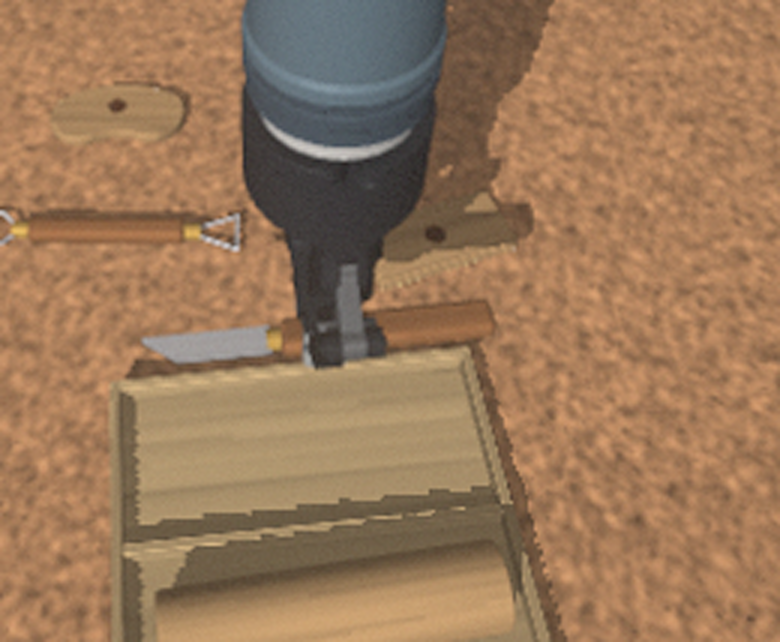

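The side view shows the knife held level above the near compartment, tip at (143,343), butt at (493,318), and the roller lying in its compartment.

```bash
python3 - <<'E'
from h import *
w=p2w("side",[(143,343),(493,318)],.117,3,(180,170))[:,:2];print(w,w.mean(0),w.mean(0)-st()[0]["tcp_pos"][:2])
E
python3 -m creep '[[0.3,-0.17,0.1,0],[0.7,-0.17,0.1,0],[1.2,-0.17,0.1,0],[1.7,-0.17,0.1,0],[2.1,-0.17,0.1,0]]'
python3 -c "
from h import *
go(.5268,.2564,.0092,97.7)"
```

```text
[[0.61022541 0.25824574]
 [0.43685449 0.23989097]] [0.52353995 0.24906835] [ 0.0025878  -0.00283628]
clock: 14.1
tcp_pos: [0.5293, 0.2538, 0.0281]
orientation: [-1.307, 1.144, 1.308]
force: [0.4, -0.1, -1.0]
finger_gap: 0.0172
at [0.5293 0.2538 0.0281] jaw 97.7 -> row [0.472 0.053 0.072] turn -0.01 q6 0.21
```

```bash
python3 -m creep '[[0.1,0.05,0.05,0],[0.22,0.05,0.05,0],[0.33,0.05,0.05,0],[0.4,0.05,0.05,0],[0.42,0.05,0.05,0]]'
python3 -m creep '[[0,0,0,0],[0.01,0,0,0],[0.02,0,0,0],[0.03,0,0,0],[0.03,0,0,0]]'
python3 -m creep '[[0.01,0,0,0],[0.02,0,0,0],[0.03,0,0,0],[0.03,0,0,0],[0.03,0,0,0]]'
```

```text
clock: 14.52
tcp_pos: [0.5275, 0.2568, 0.014]
orientation: [-1.308, 1.141, 1.308]
force: [0.6, -0.2, 1.2]
finger_gap: 0.0173
clock: 14.93
tcp_pos: [0.527, 0.2568, 0.0128]
orientation: [-1.309, 1.142, 1.308]
force: [0.2, -0.6, -0.4]
finger_gap: 0.0169
clock: 15.35
tcp_pos: [0.5268, 0.2568, 0.0114]
orientation: [-1.308, 1.142, 1.308]
force: [0.8, -0.7, -0.2]
finger_gap: 0.0171
```

```bash
python3 -m creep '[[0.01,0,0,0],[0.02,0,0,0],[0.03,0,0,0],[0.04,0,0,0],[0.04,0,0,0]]'
python3 -m creep '[[0.01,0,0,0],[0.02,0,0,0],[0.02,0,0,0],[0.02,0,0,0],[0.02,0,0,0]]'
```

```text
clock: 15.77
tcp_pos: [0.5268, 0.2567, 0.0097]
orientation: [-1.308, 1.142, 1.308]
force: [-0.5, 0.2, -0.4]
finger_gap: 0.0168
clock: 16.18
tcp_pos: [0.5269, 0.2568, 0.0092]
orientation: [-1.308, 1.142, 1.308]
force: [-0.9, -0.7, 2.1]
finger_gap: 0.017
```

```bash
python3 -m creep '[[0,0,0,0],[0,0,0,0],[0,0,0,0],[0,0,0,0],[0,0,0,0]]' 0.3
python3 -m creep '[[-0.1,0,0,0],[-0.3,0,0,0],[-0.8,0,0,0],[-1.4,0,0,0],[-2.1,0,0,0]]'
python3 -m creep '[[-0.2,0,0,0],[-0.4,0,0,0],[-0.5,0,0,0],[-0.5,0,0,0],[-0.5,0,0,0]]' -0.3
python3 -c "
from h import *
go(.655,.1105,.06,90)"
```

```text
clock: 16.6
tcp_pos: [0.5269, 0.2568, 0.0089]
orientation: [-1.308, 1.142, 1.308]
force: [-0.4, -0.3, 0.5]
finger_gap: 0.0298
clock: 17.02
tcp_pos: [0.5259, 0.2564, 0.0935]
orientation: [-1.308, 1.144, 1.31]
force: [0.1, -0.2, -0.2]
finger_gap: 0.0301
clock: 17.43
tcp_pos: [0.5262, 0.2565, 0.1121]
orientation: [-1.308, 1.143, 1.309]
force: [-0.4, -0.5, -0.2]
finger_gap: 0.0558
at [0.5262 0.2565 0.1121] jaw 97.8 -> row [ 1.299 -2.698 -4.052] turn 1.55 q6 0.21
```

```bash
python3 -m creep '[[0,-0.5,-0.75,0.3],[0,-1.0,-1.5,0.6],[0,-1.5,-2.25,0.9],[0,-2.0,-3.0,1.2],[0.3,-2.5,-3.75,1.5]]'
python3 -m creep '[[0.2,-0.15,-0.2,0.05],[0.4,-0.2,-0.2,0.05],[0.6,-0.2,-0.2,0.05],[0.8,-0.2,-0.2,0.05],[0.9,-0.2,-0.2,0.05]]'
python3 - <<'E'
from h import *
go(.655,.1105,.003,90)
crop("side","pics/side3.png",140,140,260,244,2.4)
E
```

```text
clock: 17.85
tcp_pos: [0.6479, 0.1204, 0.1016]
orientation: [-1.213, 1.206, 1.211]
force: [1.0, 0.9, 0.5]
finger_gap: 0.0556
clock: 18.27
tcp_pos: [0.652, 0.1151, 0.063]
orientation: [-1.209, 1.21, 1.214]
force: [-0.4, -0.7, 0.1]
finger_gap: 0.0554
at [0.652  0.1151 0.063 ] jaw 90.1 -> row [ 1.5   -0.08  -0.117] turn 0.03 q6 0.08
```

View pics/side3.png

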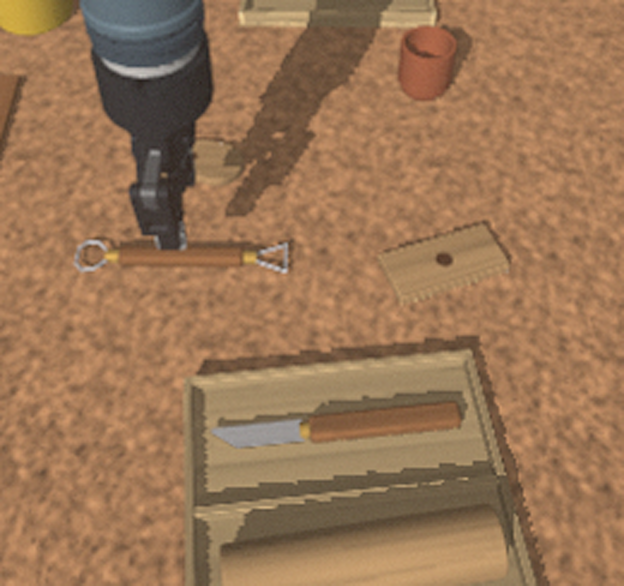

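The knife lies flat in its compartment (215–460, 405–445) and the gripper is over the loop handle (170,245). I'll descend and grasp.

```bash
python3 -m creep '[[0.4,-0.08,-0.1,0],[0.8,-0.08,-0.1,0],[1.1,-0.08,-0.1,0],[1.3,-0.08,-0.1,0],[1.4,-0.08,-0.1,0]]'
python3 -m creep '[[0.03,0,0,0],[0.06,0,0,0],[0.08,0,0,0],[0.08,0,0,0],[0.08,0,0,0]]'
python3 -m creep '[[0,0,0,0],[0,0,0,0],[0,0,0,0],[0,0,0,0],[0,0,0,0]]' 1 30
python3 -m creep '[[0,0,0,0],[0,0,0,0],[0,0,0,0],[0,0,0,0],[0,0,0,0]]'
python3 -m creep '[[-0.1,0,0,0],[-0.3,0,0,0],[-0.7,0,0,0],[-1.2,0,0,0],[-1.8,0,0,0]]'
python3 -m creep '[[-0.4,0,0,0],[-0.7,0,0,0],[-0.9,0,0,0],[-1,0,0,0],[-1,0,0,0]]'
python3 -c "
from h import *
go(.5248,-.348,.12,89.75)"
```

```text
clock: 18.73
tcp_pos: [0.6561, 0.1103, 0.0077]
orientation: [-1.209, 1.21, 1.212]
force: [0.1, -0.7, 0.3]
finger_gap: 0.0558
clock: 19.15
tcp_pos: [0.658, 0.1097, 0.0064]
orientation: [-1.21, 1.208, 1.209]
force: [0.4, -0.7, 0.1]
finger_gap: 0.0555
clock: 19.57
tcp_pos: [0.6578, 0.1097, 0.0061]
orientation: [-1.21, 1.208, 1.209]
force: [0.1, 0.7, 1.7]
finger_gap: 0.0147
clock: 19.98
tcp_pos: [0.6578, 0.1097, 0.0061]
orientation: [-1.21, 1.208, 1.209]
force: [0.5, -0.5, 3.1]
finger_gap: 0.0147
clock: 20.4
tcp_pos: [0.6559, 0.1096, 0.0773]
orientation: [-1.208, 1.212, 1.212]
force: [0.5, 0.5, -0.8]
finger_gap: 0.0148
clock: 20.82
tcp_pos: [0.6579, 0.1097, 0.1187]
orientation: [-1.21, 1.208, 1.209]
force: [-0.4, -0.3, -0.5]
finger_gap: 0.015
at [0.6579 0.1097 0.1187] jaw 90.0 -> row [ -0.039   3.331 -11.442] turn 0.05 q6 0.07
```

```bash
python3 -m creep '[[0,0.1,-0.4,0],[0,0.3,-1.0,0],[0,0.5,-1.7,0],[0,0.75,-2.6,0],[0,1.0,-3.5,0]]'
python3 -m creep '[[0,0.25,-0.9,0],[0,0.5,-1.8,0],[0,0.75,-2.7,0],[0,1.05,-3.6,0],[0,1.3,-4.4,0]]'
python3 -m creep '[[0,0.2,-0.8,0],[0,0.45,-1.6,0],[0,0.65,-2.3,0],[0,0.8,-2.9,0],[0,0.95,-3.3,0]]'
python3 - <<'E'
from h import *
go(.5265,-.348,.03,89.75)
crop("top","pics/top3.png",280,100,232,190,3)
E
```

```text
clock: 21.23
tcp_pos: [0.6157, -0.0317, 0.1163]
orientation: [-1.209, 1.21, 1.212]
force: [1.0, -0.3, -0.5]
finger_gap: 0.015
clock: 21.65
tcp_pos: [0.5631, -0.2087, 0.1165]
orientation: [-1.207, 1.211, 1.211]
force: [0.2, 0.1, -0.1]
finger_gap: 0.0148
clock: 22.07
tcp_pos: [0.5254, -0.341, 0.1164]
orientation: [-1.206, 1.211, 1.209]
force: [0.0, 0.4, 0.1]
finger_gap: 0.0151
at [ 0.5254 -0.341   0.1164] jaw 89.9 -> row [ 2.159 -0.032 -0.175] turn 0.02 q6 -0.67
```

View pics/top3.png

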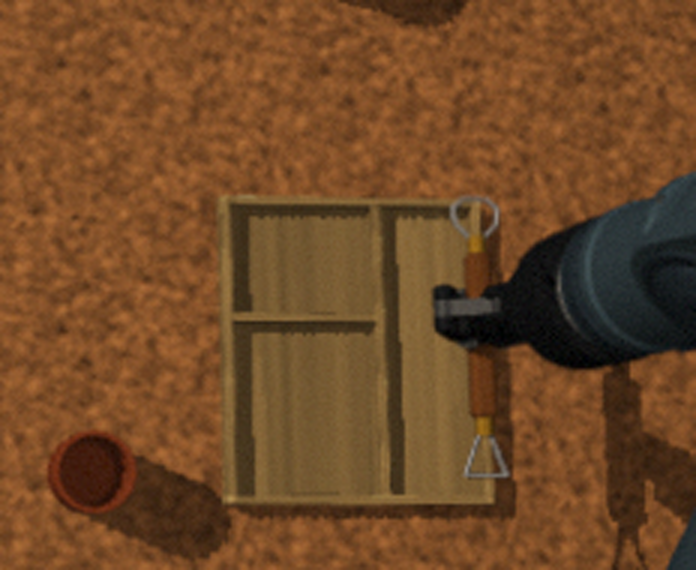

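The loop tool is held level, ends at (475,196)/(487,475). The throwing tray corners are (220,197), (225,504) and (493,503).

```bash
python3 - <<'E'
from h import *
w=p2w("top",[(475,196),(487,475)],.117,3,(280,100))[:,:2];print(w,w.mean(0)-st()[0]["tcp_pos"][:2])
print(p2w("top",[(220,197),(225,504),(493,503),(480,198),(304,321)],.018,3,(280,100))[:,:2].round(4))
E
python3 -m creep '[[0.3,-0.03,-0.17,0],[0.7,-0.03,-0.17,0],[1.2,-0.03,-0.17,0],[1.7,-0.03,-0.17,0],[2.1,-0.03,-0.17,0]]'
python3 -c "
from h import *
go(.5265,-.348,.012,89.75)"
```

```text
[[ 0.61167096 -0.34282249]
 [ 0.43735315 -0.34267708]] [0.0001154  0.00075064]
[[ 0.63   -0.2023]
 [ 0.4195 -0.2023]
 [ 0.4212 -0.3876]
 [ 0.6333 -0.3878]
 [ 0.5442 -0.259 ]]
clock: 22.53
tcp_pos: [0.5275, -0.3435, 0.0305]
orientation: [-1.207, 1.209, 1.213]
force: [0.4, 0.0, -1.3]
finger_gap: 0.0148
at [ 0.5275 -0.3435  0.0305] jaw 90.1 -> row [ 0.462  0.025 -0.114] turn 0.06 q6 -0.68
```

```bash
python3 -m creep '[[0,0.02,0,0],[0.1,0.02,0,0],[0.2,0.02,0,0],[0.3,0.02,0,0],[0.35,0.02,0,0]]'
python3 -m creep '[[0,0,0,0],[0.02,0,0,0],[0.04,0,0,0],[0.05,0,0,0],[0.05,0,0,0]]'
python3 -m creep '[[0.01,0,0,0],[0.02,0,0,0],[0.03,0,0,0],[0.03,0,0,0],[0.03,0,0,0]]'
```

```text
clock: 22.95
tcp_pos: [0.5285, -0.3454, 0.0201]
orientation: [-1.211, 1.209, 1.209]
force: [-0.1, 1.0, -0.3]
finger_gap: 0.0149
clock: 23.37
tcp_pos: [0.5281, -0.3452, 0.0179]
orientation: [-1.21, 1.209, 1.209]
force: [-0.2, 0.8, 0.0]
finger_gap: 0.0146
clock: 23.78
tcp_pos: [0.528, -0.3451, 0.0165]
orientation: [-1.209, 1.209, 1.21]
force: [-0.3, -0.0, -0.1]
finger_gap: 0.0151
```

```bash
python3 -m creep '[[0.03,0,-0.07,0],[0.05,0,-0.07,0],[0.07,0,-0.07,0],[0.08,0,-0.07,0],[0.08,0,-0.07,0]]'
python3 -m creep '[[0.01,0,0,0],[0.02,0,0,0],[0.03,0,0,0],[0.03,0,0,0],[0.03,0,0,0]]'
```

```text
clock: 24.2
tcp_pos: [0.5279, -0.3478, 0.0131]
orientation: [-1.209, 1.209, 1.21]
force: [0.1, -0.7, -0.3]
finger_gap: 0.0152
clock: 24.62
tcp_pos: [0.5281, -0.3479, 0.0122]
orientation: [-1.209, 1.209, 1.209]
force: [0.7, -0.9, -0.4]
finger_gap: 0.0151
```

```bash
python3 -m creep '[[0.01,0,0,0],[0.02,0,0,0],[0.02,0,0,0],[0.02,0,0,0],[0.02,0,0,0]]'
python3 -m creep '[[0.01,0,0,0],[0.02,0,0,0],[0.02,0,0,0],[0.02,0,0,0],[0.02,0,0,0]]'
```

```text
clock: 25.03
tcp_pos: [0.5281, -0.3479, 0.0121]
orientation: [-1.21, 1.209, 1.209]
force: [-2.0, 0.9, 5.5]
finger_gap: 0.0149
clock: 25.45
tcp_pos: [0.5281, -0.348, 0.0121]
orientation: [-1.21, 1.209, 1.209]
force: [-2.4, 1.9, 10.6]
finger_gap: 0.0149
```

```bash
python3 -m creep '[[-0.02,0,0,0],[-0.03,0,0,0],[-0.03,0,0,0],[-0.03,0,0,0],[-0.03,0,0,0]]'
python3 -m creep '[[0,0,0,0],[0,0,0,0],[0,0,0,0],[0,0,0,0],[0,0,0,0]]' 0.44
python3 -m creep '[[-0.1,0,0,0],[-0.3,0,0,0],[-0.8,0,0,0],[-1.4,0,0,0],[-2.1,0,0,0]]'
python3 -m creep '[[-0.2,0,0,0],[-0.4,0,0,0],[-0.5,0,0,0],[-0.5,0,0,0],[-0.5,0,0,0]]' -0.6
python3 -c "
from h import *
go(.6615,.002,.1,95)"
```

```text
clock: 25.87
tcp_pos: [0.5281, -0.348, 0.0121]
orientation: [-1.21, 1.209, 1.209]
force: [-2.0, 0.8, 5.5]
finger_gap: 0.015
clock: 26.28
tcp_pos: [0.528, -0.3479, 0.0115]
orientation: [-1.209, 1.209, 1.21]
force: [0.0, 0.8, 0.4]
finger_gap: 0.0237
clock: 26.7
tcp_pos: [0.5272, -0.3473, 0.0962]
orientation: [-1.208, 1.209, 1.211]
force: [-0.3, 0.0, -0.6]
finger_gap: 0.0236
clock: 27.12
tcp_pos: [0.5275, -0.3476, 0.1148]
orientation: [-1.208, 1.209, 1.211]
force: [0.1, 0.1, -0.5]
finger_gap: 0.0685
at [ 0.5275 -0.3476  0.1148] jaw 90.0 -> row [ 0.375 -3.353  8.738] turn -1.0 q6 -0.68
```

```bash
python3 -m creep '[[0,-0.35,0.9,0],[0,-0.7,1.8,0],[0,-1.05,2.7,0],[0,-1.4,3.6,0],[0,-1.75,4.5,0]]'
python3 -m creep '[[0,-0.33,0.9,-0.2],[0,-0.66,1.8,-0.4],[0,-1.0,2.7,-0.6],[0,-1.3,3.5,-0.8],[0.2,-1.6,4.24,-1]]'
python3 -m creep '[[0.1,0,0,0],[0.1,0,0,0],[0.1,0,0,0],[0.1,0,0,0],[0.1,0,0,0]]'
python3 - <<'E'
from h import *
go(.6615,.002,.002,95)
crop("side","pics/side4.png",150,90,200,180,3)
E
```

```text
clock: 27.53
tcp_pos: [0.5973, -0.166, 0.1141]
orientation: [-1.207, 1.21, 1.211]
force: [0.6, 0.1, -0.6]
finger_gap: 0.068
clock: 27.95
tcp_pos: [0.6623, 0.004, 0.1076]
orientation: [-1.275, 1.165, 1.275]
force: [0.8, 0.0, 0.1]
finger_gap: 0.0681
clock: 28.37
tcp_pos: [0.6616, 0.0003, 0.1038]
orientation: [-1.272, 1.168, 1.272]
force: [-0.0, -0.3, 0.6]
finger_gap: 0.0686
at [6.616e-01 3.000e-04 1.038e-01] jaw 94.9 -> row [ 2.545 -0.003  0.043] turn -0.02 q6 -0.18
```

View pics/side4.png

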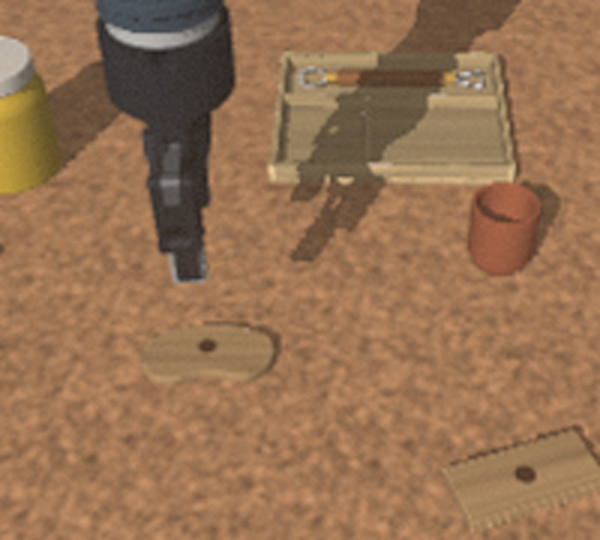

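The loop tool lies in its long compartment, and the gripper is centred on the kidney. I'll descend to it.

```bash
python3 -m creep '[[0.6,0,0.04,0],[1.2,0,0.04,0],[1.8,0,0.04,0],[2.2,0,0.04,0],[2.4,0,0.04,0]]'
python3 -m creep '[[0.05,0,0,0],[0.1,0,0,0],[0.15,0,0,0],[0.2,0,0,0],[0.25,0,0,0]]' -0.3
python3 -c "
from h import *
go(.6615,.002,-.002,95)"
```

```text
clock: 28.83
tcp_pos: [0.6598, 0.0024, 0.0054]
orientation: [-1.27, 1.17, 1.275]
force: [-0.8, 0.1, -0.4]
finger_gap: 0.0679
clock: 29.25
tcp_pos: [0.6629, 0.0032, -0.001]
orientation: [-1.275, 1.165, 1.271]
force: [0.4, 0.5, 0.4]
finger_gap: 0.0557
at [ 0.6629  0.0032 -0.001 ] jaw 95.0 -> row [ 0.024  0.036 -0.026] turn 0.0 q6 -0.18
```

```bash
python3 -m creep '[[0,0,0,0],[0,0,0,0],[0,0,0,0],[0,0,0,0],[0,0,0,0]]' 1 25
python3 -m creep '[[0,0,0,0],[0,0,0,0],[0,0,0,0],[0,0,0,0],[0,0,0,0]]'
python3 -m creep '[[-0.05,0,0,0],[-0.15,0,0,0],[-0.4,0,0,0],[-0.8,0,0,0],[-1.4,0,0,0]]'
```

```text
clock: 29.67
tcp_pos: [0.6624, 0.0032, -0.0015]
orientation: [-1.274, 1.166, 1.272]
force: [-0.6, 0.3, 4.3]
finger_gap: 0.0463
clock: 30.08
tcp_pos: [0.6624, 0.0032, -0.0015]
orientation: [-1.274, 1.166, 1.272]
force: [0.0, -0.9, 5.1]
finger_gap: 0.0464
clock: 30.5
tcp_pos: [0.6594, 0.0036, 0.0523]
orientation: [-1.27, 1.17, 1.278]
force: [0.3, 0.1, -0.9]
finger_gap: 0.0461
```

```bash
python3 -m creep '[[-0.5,0,0,0],[-1,0,0,0],[-1.4,0,0,0],[-1.7,0,0,0],[-1.8,0,0,0]]'
python3 -c "
from h import *
go(.484,-.259,.12,89.8)"
```

```text
clock: 30.92
tcp_pos: [0.663, 0.0033, 0.1289]
orientation: [-1.276, 1.164, 1.27]
force: [-1.0, 0.4, -0.3]
finger_gap: 0.0462
at [0.663  0.0033 0.1289] jaw 95.0 -> row [ 0.206  5.033 -6.14 ] turn 1.05 q6 -0.18
```

```bash
python3 -m creep '[[0,0.2,-0.25,0],[0,0.6,-0.75,0],[0,1.1,-1.3,0],[0,1.6,-1.9,0],[0,2.1,-2.5,0]]'
python3 -m creep '[[0,0.55,-0.65,0.2],[0,1.1,-1.3,0.4],[0,1.6,-2,0.6],[0,2.1,-2.6,0.8],[0,2.5,-3.1,1.05]]'
python3 -m creep '[[0,0.2,-0.25,0],[0,0.35,-0.4,0],[0.1,0.4,-0.5,0],[0.2,0.42,-0.5,0],[0.2,0.42,-0.5,0]]'
python3 - <<'E'
from h import *
go(.484,-.259,.03,89.8)
crop("top","pics/top4.png",280,120,200,170,3)
E
```

```text
clock: 31.33
tcp_pos: [0.5854, -0.1041, 0.1252]
orientation: [-1.273, 1.167, 1.275]
force: [0.6, 0.3, -0.4]
finger_gap: 0.046
clock: 31.75
tcp_pos: [0.4961, -0.2373, 0.1254]
orientation: [-1.204, 1.213, 1.206]
force: [0.7, -0.1, 0.3]
finger_gap: 0.046
clock: 32.17
tcp_pos: [0.481, -0.2547, 0.1166]
orientation: [-1.205, 1.21, 1.209]
force: [-0.2, 0.2, -0.7]
finger_gap: 0.0463
at [ 0.481  -0.2547  0.1166] jaw 89.8 -> row [ 2.164 -0.078 -0.112] turn 0.01 q6 -0.6
```

View pics/top4.png

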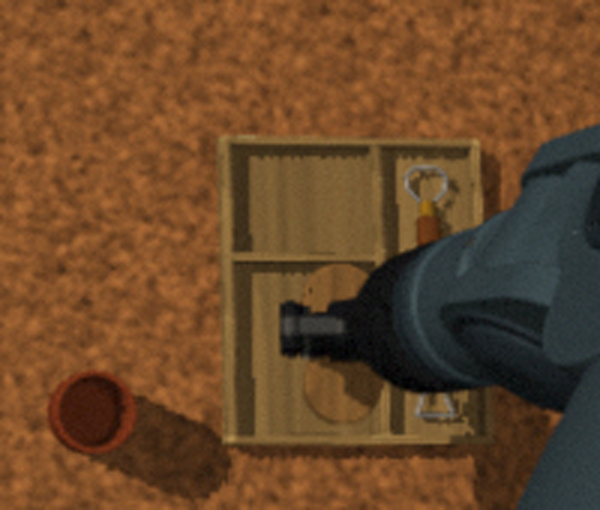

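Crop (3×, offset 280,120): the held kidney spans rows 264–422 around column 341. The pot's rim is centred at (92,411), unmoved.

```bash
python3 - <<'E'
from h import *
w=p2w("top",[(341,264),(341,422)],.126,3,(280,120))[:,:2];print(w,w.mean(0)-st()[0]["tcp_pos"][:2])
print(p2w("top",[(92,411)],.058,3,(280,120)).round(4))
E
python3 -m creep '[[0.3,-0.08,-0.11,0],[0.7,-0.08,-0.11,0],[1.2,-0.08,-0.11,0],[1.7,-0.08,-0.11,0],[2.1,-0.08,-0.11,0]]'
python3 -m creep '[[0,0,0,0],[0.1,0,0,0],[0.2,0,0,0],[0.25,0,0,0],[0.25,0,0,0]]'
python3 -c "
from h import *
go(.484,-.259,.0045,89.8)"
```

```text
[[ 0.52792198 -0.25092794]
 [ 0.43239602 -0.24833815]] [-0.00105085  0.00491875]
[[ 0.4394 -0.1072  0.058 ]]
clock: 32.63
tcp_pos: [0.4846, -0.2594, 0.0316]
orientation: [-1.206, 1.21, 1.208]
force: [-0.5, 0.0, -0.3]
finger_gap: 0.0462
clock: 33.05
tcp_pos: [0.4849, -0.2605, 0.0241]
orientation: [-1.207, 1.211, 1.206]
force: [-0.4, 0.1, -0.8]
finger_gap: 0.0461
at [ 0.4849 -0.2605  0.0241] jaw 89.8 -> row [0.49  0.023 0.038] turn -0.0 q6 -0.6
```

```bash
python3 -m creep '[[0.1,0,0.04,0],[0.2,0,0.04,0],[0.3,0,0.04,0],[0.38,0,0.04,0],[0.42,0,0.04,0]]'
python3 -m creep '[[0,0,0,0],[0.01,0,0,0],[0.02,0,0,0],[0.03,0,0,0],[0.03,0,0,0]]'
python3 -m creep '[[0.01,0,0,0],[0.02,0,0,0],[0.02,0,0,0],[0.02,0,0,0],[0.02,0,0,0]]'
```

```text
clock: 33.47
tcp_pos: [0.484, -0.2584, 0.0063]
orientation: [-1.205, 1.211, 1.207]
force: [0.6, 0.3, 0.1]
finger_gap: 0.0459
clock: 33.88
tcp_pos: [0.4845, -0.2588, 0.0058]
orientation: [-1.206, 1.211, 1.206]
force: [0.6, -0.8, -0.3]
finger_gap: 0.0463
clock: 34.3
tcp_pos: [0.4844, -0.2587, 0.005]
orientation: [-1.206, 1.211, 1.206]
force: [0.7, 0.7, -0.6]
finger_gap: 0.0459
```

```bash
python3 -m creep '[[0.01,0,0,0],[0.02,0,0,0],[0.02,0,0,0],[0.02,0,0,0],[0.02,0,0,0]]'
```

```text
clock: 34.72
tcp_pos: [0.4844, -0.2588, 0.0044]
orientation: [-1.206, 1.211, 1.206]
force: [-1.4, 0.2, 3.9]
finger_gap: 0.046
```

```bash
python3 -m creep '[[0,0,0,0],[0,0,0,0],[0,0,0,0],[0,0,0,0],[0,0,0,0]]' -0.28
python3 -m creep '[[-0.1,0,0,0],[-0.3,0,0,0],[-0.8,0,0,0],[-1.4,0,0,0],[-2.1,0,0,0]]'
python3 -m creep '[[-0.4,0,0,0],[-0.8,0,0,0],[-1.1,0,0,0],[-1.2,0,0,0],[-1.2,0,0,0]]' -1
python3 - <<'E'
from h import *
go(.439,-.1072,.13,90)
crop("side","pics/side5.png",220,90,140,100,4)
E
```

```text
clock: 35.13
tcp_pos: [0.4843, -0.2587, 0.004]
orientation: [-1.206, 1.211, 1.206]
force: [0.2, 0.5, -0.2]
finger_gap: 0.0547
clock: 35.55
tcp_pos: [0.4835, -0.2581, 0.0887]
orientation: [-1.204, 1.211, 1.208]
force: [0.5, -0.4, -0.1]
finger_gap: 0.0549
clock: 35.97
tcp_pos: [0.4854, -0.2594, 0.138]
orientation: [-1.209, 1.21, 1.203]
force: [-0.4, -0.2, -0.4]
finger_gap: 0.0852
at [ 0.4854 -0.2594  0.138 ] jaw 89.8 -> row [0.189 1.174 3.8  ] turn -0.05 q6 -0.6
```

View pics/side5.png

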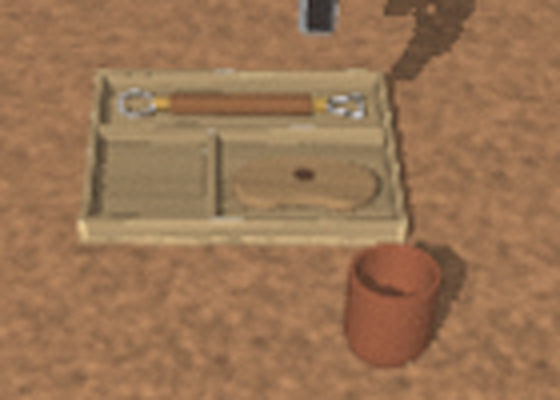

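The kidney lies flat in the larger short compartment. The pot is upright, rim centred at about (394,271) in this crop.

```bash
python3 -c "
from h import *
print(p2w('side',[(394,271)],.058,4,(220,90)))"
python3 -m creep '[[0,0.2,0.7,0],[0,0.45,1.5,0],[0,0.7,2.3,0],[0,0.95,3.1,0],[0,1.17,3.8,0]]'
python3 -m creep '[[0,0,0,0],[0,0,0,0],[0,0,0,0],[0.2,0,0,0],[0.3,0,0,0]]'
python3 -c "
from h import *
go(.439,-.1072,.013,90)"
```

```text
[[ 0.44098243 -0.10866093  0.058     ]]
clock: 36.43
tcp_pos: [0.4362, -0.1044, 0.1349]
orientation: [-1.204, 1.212, 1.209]
force: [0.2, 1.1, 0.2]
finger_gap: 0.0857
clock: 36.85
tcp_pos: [0.4386, -0.1075, 0.1233]
orientation: [-1.205, 1.212, 1.205]
force: [-0.2, 0.3, -0.5]
finger_gap: 0.0852
at [ 0.4386 -0.1075  0.1233] jaw 89.7 -> row [ 2.757 -0.009  0.008] turn -0.06 q6 -0.38
```

```bash
python3 -m creep '[[0.4,0,0,0],[0.9,-0.03,0,0],[1.5,-0.03,0,0],[2,-0.03,0,0],[2.4,-0.03,0,0]]'
python3 -m creep '[[0.1,0,0,0],[0.2,0,0,0],[0.3,0,0,0],[0.35,0,0,0],[0.35,0,0,0]]'
python3 -m creep '[[0,0,0,0],[0,0,0,0],[0,0,0,0],[0,0,0,0],[0,0,0,0]]' -0.15 20
python3 -m creep '[[0,0,0,0],[0,0,0,0],[0,0,0,0],[0,0,0,0],[0,0,0,0]]'
```

```text
clock: 37.27
tcp_pos: [0.4386, -0.107, 0.0259]
orientation: [-1.204, 1.213, 1.207]
force: [0.3, -0.3, 0.1]
finger_gap: 0.0852
clock: 37.68
tcp_pos: [0.4399, -0.1068, 0.0144]
orientation: [-1.207, 1.211, 1.205]
force: [-0.5, -0.0, 0.5]
finger_gap: 0.0856
clock: 38.1
tcp_pos: [0.44, -0.1068, 0.0149]
orientation: [-1.207, 1.211, 1.205]
force: [-0.9, 0.1, 6.4]
finger_gap: 0.0532
clock: 38.52
tcp_pos: [0.44, -0.1068, 0.0149]
orientation: [-1.207, 1.211, 1.205]
force: [-1.2, -0.1, 5.9]
finger_gap: 0.053
```

```bash
python3 -m creep '[[-0.03,0,0,0],[-0.1,0,0,0],[-0.2,0,0,0],[-0.35,0,0,0],[-0.5,0,0,0]]' 1 22
python3 -m creep '[[-0.2,0,0,0],[-0.5,0,0,0],[-0.8,0,0,0],[-1.1,0,0,0],[-1.4,0,0,0]]'
python3 -m creep '[[-0.2,0,0,0],[-0.3,0,0,0],[-0.35,0,0,0],[-0.35,0,0,0],[-0.35,0,0,0]]'
python3 - <<'E'
from h import *
go(.587,-.259,.1,90)
crop("side","pics/side6.png",270,70,120,130,4)
E
```

```text
clock: 38.93
tcp_pos: [0.4392, -0.1064, 0.0346]
orientation: [-1.206, 1.211, 1.207]
force: [0.4, -0.6, -1.1]
finger_gap: 0.0531
clock: 39.35
tcp_pos: [0.4395, -0.1065, 0.0914]
orientation: [-1.207, 1.211, 1.206]
force: [-0.2, -1.1, -0.4]
finger_gap: 0.0532
clock: 39.77
tcp_pos: [0.439, -0.1064, 0.1038]
orientation: [-1.206, 1.211, 1.207]
force: [-0.1, 0.4, -1.6]
finger_gap: 0.0534
at [ 0.439  -0.1064  0.1038] jaw 89.8 -> row [ 0.091 -3.714 -3.801] turn -0.05 q6 -0.37
```

View pics/side6.png

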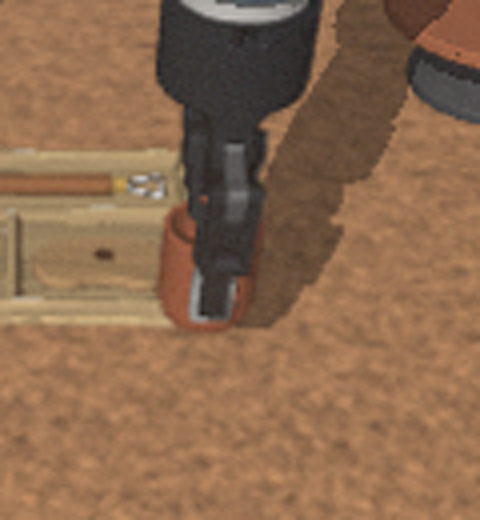

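The pot is held upright (160–262, 205–330). I'll carry it smoothly to the smaller compartment.

```bash
python3 -m creep '[[0,-0.06,-0.06,0],[0,-0.2,-0.2,0],[0,-0.4,-0.4,0],[0,-0.65,-0.65,0],[0,-0.95,-0.95,0]]'
python3 -m creep '[[0,-0.3,-0.3,0],[0,-0.6,-0.6,0],[0,-0.9,-0.95,0],[0,-1.2,-1.25,0],[0,-1.5,-1.55,0]]'
python3 -m creep '[[0,-0.3,-0.3,0],[0,-0.6,-0.6,0],[0,-0.85,-0.87,0],[0,-1.05,-1.07,0],[0,-1.17,-1.19,0]]'
python3 -m creep '[[0,-0.06,-0.07,0],[0,-0.09,-0.1,0],[0,-0.09,-0.1,0],[0,-0.09,-0.1,0],[0,-0.09,-0.1,0]]'
python3 - <<'E'
from h import *
go(.587,-.259,.022,90)
crop("top","pics/top5.png",330,130,130,150,4)
E
```

```text
clock: 40.23
tcp_pos: [0.478, -0.1455, 0.104]
orientation: [-1.206, 1.211, 1.207]
force: [-0.0, -0.2, -1.3]
finger_gap: 0.0533
clock: 40.65
tcp_pos: [0.5383, -0.2087, 0.1037]
orientation: [-1.206, 1.211, 1.205]
force: [0.3, 0.3, -1.3]
finger_gap: 0.0533
clock: 41.07
tcp_pos: [0.585, -0.2568, 0.1035]
orientation: [-1.206, 1.211, 1.205]
force: [-0.4, 1.0, -0.6]
finger_gap: 0.0531
clock: 41.48
tcp_pos: [0.5868, -0.2582, 0.1042]
orientation: [-1.206, 1.211, 1.207]
force: [0.1, 0.2, -0.5]
finger_gap: 0.0536
at [ 0.5868 -0.2582  0.1042] jaw 89.8 -> row [ 2.055 -0.006 -0.021] turn -0.04 q6 -0.51
```

View pics/top5.png

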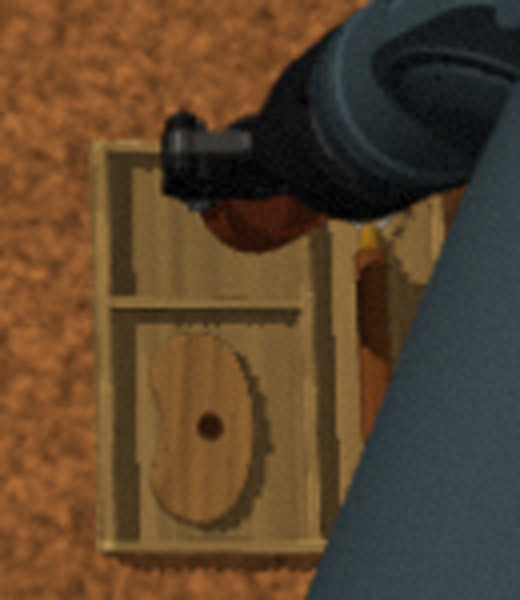

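Crop (4×, offset 330,130): the kidney is flat in its compartment. The smaller compartment runs from about row 155 to the divider at row 303, and the pot is above it.

```bash
python3 -c "
from h import *
print(p2w('top',[(200,298),(200,308),(110,143),(110,153)],.018,4,(330,130)).round(4))"
python3 -m creep '[[0.2,0,0,0],[0.5,0,0,0],[0.9,0,0,0],[1.3,0,0,0],[1.6,0,0,0]]'
python3 -m creep '[[0.05,0,-0.02,0],[0.1,0,-0.02,0],[0.15,0,-0.02,0],[0.2,0,-0.02,0],[0.22,0,-0.02,0]]'
python3 -c "
from h import *
go(.587,-.259,.021,90)"
```

```text
[[ 0.5495 -0.2563  0.018 ]
 [ 0.5443 -0.2561  0.018 ]
 [ 0.6301 -0.211   0.018 ]
 [ 0.6248 -0.2109  0.018 ]]
clock: 41.95
tcp_pos: [0.5863, -0.258, 0.0384]
orientation: [-1.205, 1.211, 1.208]
force: [0.8, 0.1, -0.8]
finger_gap: 0.0538
clock: 42.37
tcp_pos: [0.5877, -0.2598, 0.032]
orientation: [-1.207, 1.211, 1.205]
force: [-0.4, 0.5, -0.4]
finger_gap: 0.0532
at [ 0.5877 -0.2598  0.032 ] jaw 89.8 -> row [0.275 0.019 0.02 ] turn -0.05 q6 -0.51
```

```bash
python3 -m creep '[[0.05,0,0,0],[0.1,0,0,0],[0.15,0,0,0],[0.2,0,0,0],[0.23,0,0,0]]'
python3 -m creep '[[0,0,0,0],[0.01,0,0,0],[0.02,0,0,0],[0.02,0,0,0],[0.02,0,0,0]]'
python3 -m creep '[[0.01,0,0,0],[0.02,0,0,0],[0.02,0,0,0],[0.02,0,0,0],[0.02,0,0,0]]'
```

```text
clock: 42.78
tcp_pos: [0.587, -0.2594, 0.0219]
orientation: [-1.206, 1.211, 1.207]
force: [1.0, 0.1, -1.3]
finger_gap: 0.0533
clock: 43.2
tcp_pos: [0.5873, -0.2595, 0.0214]
orientation: [-1.206, 1.211, 1.206]
force: [0.5, 0.4, -0.8]
finger_gap: 0.053
clock: 43.62
tcp_pos: [0.5873, -0.2596, 0.021]
orientation: [-1.207, 1.211, 1.206]
force: [-0.8, 0.1, 4.3]
finger_gap: 0.0535
```

Contact with the floor. Release slightly, then retreat.

```bash
python3 -m creep '[[0,0,0,0],[0,0,0,0],[0,0,0,0],[0,0,0,0],[0,0,0,0]]' -0.45
python3 -m creep '[[0,0,0,0],[-0.1,0,0,0],[-0.3,0,0,0],[-0.6,0,0,0],[-1,0,0,0]]'
python3 -m creep '[[-0.5,0,0,0],[-1.1,0,0,0],[-1.7,0,0,0],[-2.3,0,0,0],[-2.9,0,0,0]]'
python3 -m creep '[[0,1.0,0,0],[0,2,0,0],[0,3,0,0],[0,3.5,0,0],[0,3.5,0,0]]'
python3 - <<'E'
from h import *
a=arm.capture("side")["color"][:,:,::-1];b=arm.capture("top")["color"][:,:,::-1]
cv2.imwrite("pics/f_side.png",cv2.resize(a,(800,600),interpolation=cv2.INTER_CUBIC));cv2.imwrite("pics/f_top.png",cv2.resize(b,(800,600),interpolation=cv2.INTER_CUBIC))
print(st()[0]["tcp_pos"])
E
```

```text
clock: 44.03
tcp_pos: [0.5872, -0.2595, 0.0204]
orientation: [-1.206, 1.211, 1.206]
force: [-0.1, 0.5, -0.8]
finger_gap: 0.0619
clock: 44.45
tcp_pos: [0.5865, -0.2591, 0.0606]
orientation: [-1.205, 1.212, 1.208]
force: [0.2, -0.3, 0.4]
finger_gap: 0.062
clock: 44.87
tcp_pos: [0.5872, -0.2595, 0.1788]
orientation: [-1.207, 1.211, 1.205]
force: [1.1, -0.3, 0.2]
finger_gap: 0.0616
clock: 45.28
tcp_pos: [0.4429, -0.2581, 0.1774]
orientation: [-1.203, 1.213, 1.206]
force: [-0.0, 0.7, -0.5]
finger_gap: 0.0619
[ 0.44704609 -0.25924572  0.17767596]
```

View pics/f_side.png

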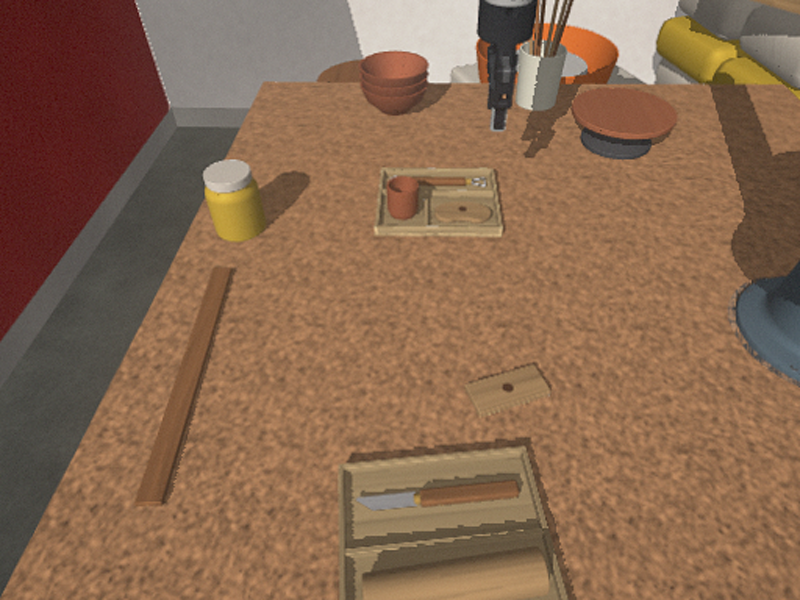

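View pics/f_top.png

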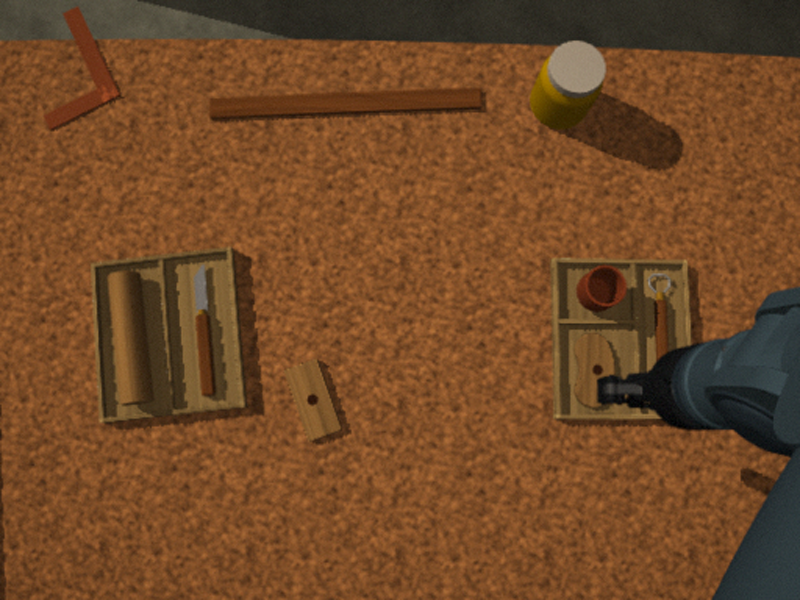

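The final views show every piece in its compartment: roller (130,335), knife (205,330), pot upright (602,288), loop tool (660,320) and kidney (597,370). The straight rib is unmoved at (313,400), and the gripper is clear at z = 0.18.

```bash
python3 -m creep '[[0,0,0,0],[0,0,0,0],[0,0,0,0],[0,0,0,0],[0,0,0,0]]'; python3 -c "
from workcell import arm
print(arm.hand_in())"
```

```text
clock: 45.8
tcp_pos: [0.4477, -0.2589, 0.1764]
orientation: [-1.207, 1.211, 1.207]
force: [-0.0, 0.4, -0.1]
finger_gap: 0.0617
the job is handed in; nothing more can be done
None
```

Both kits are made up and the job is handed in, with the clock at 45.8 s of the 112 s allowed. I placed the pieces in the order you listed: roller and knife in the slab tray, then loop tool, kidney rib and pot in the throwing tray. Each was lowered until the wrist force showed contact with the tray floor, and only then released.

- **Final checks:** the last side and top pictures show every piece in its own compartment and the pot upright. The straight-edged rib is where it was, and the gripper is clear at z = 0.18 m.
- **Forces:** the highest I read was about 11 N, while pressing the loop tool slightly as I set it down. I backed off before letting go. These readings come only at the end of each move, so short peaks between them would not show.
- **Partly hidden:** in the last top picture the gripper covers a corner of the kidney's compartment and the lower end of the loop tool. Both were fully visible and lying flat in an earlier side picture.
- **Failed checks:** none. The only disagreement was a difference of about 2 mm between the two cameras on the pot's position, which is within their calibration.

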